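# Level the pill-tube balance

## Task

The pans of the small counter balance sit unevenly. Move one pill tube from the lower, heavier pan into the other so that both pans come to rest level; the slim green-capped tube weighs 40 g, the blue-capped one 80 g and the wide red-capped one 120 g. Leave all three tubes standing upright in the pans.

Things in the scene. Friction and masses are not known exactly. Their poses are not given: they have to be found in the camera images.
- tube_slim: Aluminium pill tube with a green screw top, 40 g: upright plain cylinder 24 mm across, 50 mm tall. Origin at the centre of its underside, z up along it.
- tube_mid: Aluminium pill tube with a blue screw top, 80 g: upright plain cylinder 34 mm across, 50 mm tall. Origin at the centre of its underside, z up along it.
- tube_wide: Aluminium pill tube with a red screw top, 120 g: upright plain cylinder 42 mm across, 50 mm tall. Origin at the centre of its underside, z up along it.
- pan_1: Steel pan, flat floor 122 mm across, lip 6 mm high, 136 mm over the rim. Origin: centre of the floor's top face, z up. The slim and wide tubes start in it side by side, centres about 62 mm apart, so it starts low. It stays horizontal and only slides up and down, sinking as much as pan_2 rises, wherever its load stands. Level, both floors are 80 mm above the counter; stops 12 mm above and below.
- pan_2: The other pan, same size and origin, centre 170 mm from pan_1's; the balance may point any way on the counter. The middle tube starts in it, off centre, so the side opposite that tube is free; it starts high. A soft spring centres the pans: each moves about 8 mm from level per 40 g of difference in load, and yields softly when pressed.

How it is judged:
By the outcome, as a careful person would: the job done as asked, in the order asked, and still so for the second after the job is handed in, with the robot touching nothing.
It also fails if it takes over 35 s, if anything falls off the work surface, if the arm or the gripper's body presses on something with over 40 N, if the wrist force passes 120 N, or if a joint passes its speed limit or range.

## Robot

A 7-joint arm with a two-finger parallel gripper is mounted at the origin on the work surface. World frame = base frame: x ahead of the robot, y to its left, z up, the work surface at z = 0. Lengths are in m, angles in rad, forces in N, time in s.
With the tool pointing down it reaches from about 0.425 to 0.925 m from the base axis. Payload 6.8 kg.
Tool frame: the origin (TCP) lies on the front face of the gripper's body, between the roots of the fingers; the fingertips stand 73 mm ahead of it and the grasp point (between the pads) lies 54 mm ahead of it; z points along the fingers, y is the line along which they close (so a half turn about z gives the same grasp; the last joint's range is limited). The gripper opens to 85 mm and grips with 20 to 120 N. Pads are 22 mm wide; open, the fingers measure 114 mm over their backs; the gripper's body (76 mm by 85 mm) begins 54 mm behind the grasp point. The pads swing forward as they close: fully open they stand 13 mm farther back than shut.
Start: joints at [1.028, 0.477, 0.022, 1.555, -0.011, 1.109, -0.083], TCP at [0.284, -0.612, 0.304] pointing down, gripper open.
Joint ranges: [-2.96, 2.96], [-0.34, 2.1], [-1.41, 1.46], [0.24, 2.44], [-1.37, 4.51], [0.17, 1.92], [-2.96, 2.96]. Speed limits (rad/s): [2.39, 2.39, 3.14, 3.14, 3.14, 3.14, 3.14].

## Interface

Orientations are given as a unit quaternion [w, x, y, z].
In Python, from station import bot, optics gives the robot as it stands.
- The arm moves only by the tool drive_tool, never from a script. Its argument "deltas" is a list of rows, each an object with "gripper": the closure in counts, from 0 (fully open) to 255 (shut); "offset": the shift along the tool's x, y, z in units of 1000 mm (1.0 is 1000 mm), a list of three; "angular": the turn, a rotation vector about the tool's x, y, z in units of 45 degrees (1.0 is 45 degrees), a list of three. In form: [{"gripper": gripper, "offset": [dx, dy, dz], "angular": [rx, ry, rz]}, ...]. A call has 1 to 5 rows; each row is the pose to reach, as a shift and turn from the pose commanded when the call began, along the tool's axes at that moment; what a row does not reach only later rows make up. A row lasts 1/10 s, in which the tool goes at most 50 mm and 8.59 degrees, less where a joint would pass 70% of its speed; a pose out of reach is approached as far as the arm can. A call with a number of a shift or a turn outside -1 to 1 is refused whole. A call with a gripper value outside its range is refused whole. The fingers move at their own pace and stop on an object; "grip_force" is the grip in N (left out, the last holds). Time passes only in rows, so rows that repeat a pose let the fingers close. It gives the time, the measured TCP pose, the force, the opening and the grip force at its end, in the units of the state.
- bot.get_obs(): the state, without advancing time (a new reading comes with each control period).
- optics.read_camera(name): name is "scene" or "side" or "wrist"; returns the picture (384x512x3 uint8, blue, green, red); there is no depth.
- optics.camera_model(name): a dict with "fx", "fy", "cx", "cy" (pixels), "cam_to_world" (4x4, takes a point from camera to world coordinates). Camera axes: x right, y up, looking along -z (the intrinsics and any distortion apply to the point x, -y, -z); pixel columns grow to the right and rows downward; lengths in m; the calibration is good to about 2 mm. A picture is of the moment at which its call begins: read the wrist's pose just before it. camera_model takes no time and is no camera call; for the wrist camera it gives the pose at the moment of the call.
- bot.hand_in(): hands the job in; it is judged then, once.
The state is a dict: "t": time; "q": joint angles; "joint_vel": joint speeds; "joint_torque": joint torques, N m; "eef_pos": TCP position; "tool_rot": TCP orientation; "contact_force": force on the tool from outside, world axes, zero at the start; "torque": the same for the moment, N m; "gripper_width": opening from 0.0 (shut) to 1.0 (fully open); "grasp_force": force on a finger pad.
Only numpy, scipy, OpenCV 4.12 (cv2) and the standard library are available. Lean on these libraries where they do the work, as an engineer would, in place of code of your own. Each camera call takes 0.05 s, during which the arm holds its last target. There are 200 camera calls.

## Working session

There is one attempt and no reset: what is moved stays moved. The work goes in short steps, Python scripts to look and compute and a tool call to move; the robot and the scene stay as the last step left them, time stands still between calls to the robot, and variables do not carry over. Pictures are saved under pics/ and viewed, at most 10 in all, crops included, and the job is handed in when it is done.

Besides the shell and the picture viewer there is one more tool, called after "Request:" as name(argument=value, ...), one argument or row to a line, values as JSON. drive_tool: Moves the arm, as the interface text tells. Its arguments: {"type":"object","properties":{"deltas":{"type":"array"},"grip_force":{"type":"number"}},"required":["deltas"]}

```bash
mkdir -p pics
python3 - <<'E'
from station import bot, optics
import cv2,numpy as np
o=bot.get_obs();print(o['t'],o['eef_pos'],o['tool_rot'],o['gripper_width'])
a=optics.read_camera('scene');b=optics.read_camera('side')
cv2.imwrite('pics/s.png',a);cv2.imwrite('pics/d.png',b)
np.set_printoptions(precision=4,suppress=True)
for n in('scene','side'):print(optics.camera_model(n))
E
```

```text
0.0 [ 0.28416014 -0.61175629  0.30292166] [-8.92417665e-04  9.76459471e-01  2.15698972e-01 -2.41746399e-04] 1.0036198929734013
{'fx': 475.87370945455467, 'fy': 475.87370945455467, 'cx': 250.50479820812518, 'cy': 190.6097123015502, 'cam_to_world': array([[-0.703 , -0.5897,  0.3976,  0.8533],
       [ 0.7112, -0.5845,  0.3906,  0.3405],
       [ 0.0021,  0.5574,  0.8303,  0.7556],
       [ 0.    ,  0.    ,  0.    ,  1.    ]])}
{'fx': 485.4319640518155, 'fy': 485.4319640518155, 'cx': 254.22462613287632, 'cy': 189.30543381916556, 'cam_to_world': array([[-0.9465,  0.2253, -0.2312,  0.3809],
       [-0.3221, -0.611 ,  0.7231,  0.5531],
       [ 0.0216,  0.7589,  0.6509,  0.5964],
       [ 0.    ,  0.    ,  0.    ,  1.    ]])}
```

View pics/s.png

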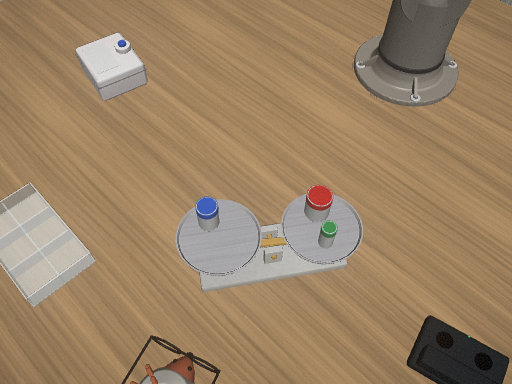

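View pics/d.png

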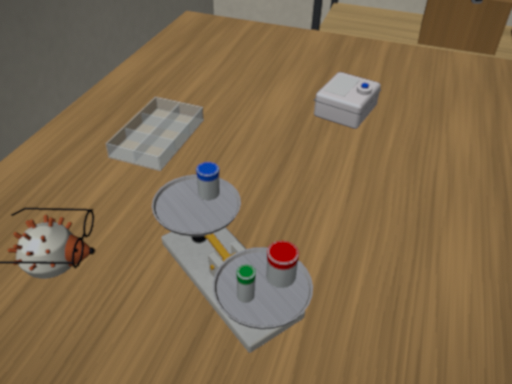

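```bash
cat > h.py <<'E'
import cv2,numpy as np
from station import bot,optics
np.set_printoptions(precision=4,suppress=True)
R={'green':((50,100,40),(85,255,255)),'blue':((100,120,50),(125,255,255)),'red':((172,140,50),(180,255,255))}
def ray(m,u,v):
    T=m['cam_to_world'];d=T[:3,:3]@np.array([(u-m['cx'])/m['fx'],-(v-m['cy'])/m['fy'],-1]);return T[:3,3],d/np.linalg.norm(d)
def onz(m,u,v,z):
    c,d=ray(m,u,v);return c+d*(z-c[2])/d[2]
def blob(img,col,box=None):
    h=cv2.cvtColor(img,cv2.COLOR_BGR2HSV);k=cv2.inRange(h,*map(np.array,R[col]))
    if col=='red':k|=cv2.inRange(h,np.array((0,140,50)),np.array((4,255,255)))
    if box:
        w=np.zeros_like(k);x0,y0,x1,y1=box;w[y0:y1,x0:x1]=255;k&=w
    cs=cv2.findContours(k,cv2.RETR_EXTERNAL,cv2.CHAIN_APPROX_NONE)[0]
    c=max(cs,key=cv2.contourArea);M=cv2.moments(c);return M['m10']/M['m00'],M['m01']/M['m00'],cv2.boundingRect(c)
def tri(rs):
    A=sum(np.eye(3)-np.outer(d,d) for c,d in rs);b=sum((np.eye(3)-np.outer(d,d))@c for c,d in rs)
    return np.linalg.solve(A,b)
def pan(img,box):  # ellipse of pan: low-saturation blob inside box
    pass
E
python3 - <<'E'
from h import *
I={'scene':cv2.imread('pics/s.png'),'side':cv2.imread('pics/d.png')}
box={'scene':(170,170,370,300),'side':(140,150,330,340)}
M={n:optics.camera_model(n) for n in I}
for c in R:
    b={n:blob(I[n],c,box[n]) for n in I}
    p=tri([ray(M[n],*b[n][:2]) for n in I]);zt=.138 if c=='blue' else .114
    print(c,b,p,[onz(M[n],*b[n][:2],zt)[:2] for n in I])
# pan edges, hand-read extremes left/right/top/bottom of rim ellipses
for nm,e,z in(('pan1',(282,361,191,263),.074),('pan2',(177,260,199,274),.098)):
    print(nm,onz(M['scene'],(e[0]+e[1])/2,(e[2]+e[3])/2,z))
for nm,e,z in(('pan1',(215,312,249,326),.074),('pan2',(153,241,177,232),.098)):
    print(nm,onz(M['side'],(e[0]+e[1])/2,(e[2]+e[3])/2,z))
print(optics.camera_model('wrist'))
E
```

```text
green {'scene': (329.2087087087087, 228.0810810810811, (323, 222, 14, 16)), 'side': (245.63721552878178, 270.7657295850067, (238, 265, 16, 12))} [0.5107 0.174  0.1158] [array([0.51  , 0.1738]), array([0.5111, 0.1722])]
blue {'scene': (206.29783393501805, 207.27256317689532, (196, 197, 22, 22)), 'side': (206.94493263034562, 171.60515524311657, (197, 163, 21, 18))} [0.6261 0.0226 0.1334] [array([0.6268, 0.0235]), array([0.624 , 0.0297])]
red {'scene': (319.6966463414634, 194.9537601626016, (308, 185, 24, 20)), 'side': (282.8475633528265, 251.14424951267054, (270, 241, 28, 21))} [0.4751 0.1251 0.1162] [array([0.4734, 0.1239]), array([0.4757, 0.1237])]
pan1 [0.496  0.1532 0.074 ]
pan2 [0.635  0.0563 0.098 ]
pan1 [0.4898 0.1596 0.074 ]
pan2 [0.628  0.0629 0.098 ]
{'fx': 341.2743460459136, 'fy': 341.2743460459136, 'cx': 260.8955880573293, 'cy': 190.3962938638265, 'cam_to_world': array([[ 0.4212,  0.8694,  0.2583,  0.3492],
       [-0.907 ,  0.4041,  0.1187, -0.5816],
       [-0.0012, -0.2842,  0.9588,  0.3735],
       [ 0.    ,  0.    ,  0.    ,  1.    ]])}
```

Request:
drive_tool(
  deltas=[
    {"gripper": 0, "offset": [0.043, -0.024, 0], "angular": [0, 0, -0.12]},
    {"gripper": 0, "offset": [0.086, -0.047, 0], "angular": [0, 0, -0.24]},
    {"gripper": 0, "offset": [0.129, -0.07, 0], "angular": [0, 0, -0.36]},
    {"gripper": 0, "offset": [0.172, -0.094, 0], "angular": [0, 0, -0.48]},
    {"gripper": 0, "offset": [0.215, -0.118, 0], "angular": [0, 0, -0.62]},
  ],
)

```text
t: 0.6
eef_pos: [0.4303, -0.4128, 0.3036]
tool_rot: [-0.0, 0.895, 0.446, -0.0]
contact_force: [0.3, -0.9, 0.3]
gripper_width: 0.998
grasp_force: 0.0
```

Request:
drive_tool(
  deltas=[
    {"gripper": 0, "offset": [0.048, -0.014, 0], "angular": [0, 0, 0]},
    {"gripper": 0, "offset": [0.096, -0.028, 0], "angular": [0, 0, 0]},
    {"gripper": 0, "offset": [0.144, -0.042, 0], "angular": [0, 0, 0]},
    {"gripper": 0, "offset": [0.192, -0.056, 0], "angular": [0, 0, 0]},
    {"gripper": 0, "offset": [0.24, -0.069, 0], "angular": [0, 0, 0]},
  ],
)

```text
t: 1.1
eef_pos: [0.5198, -0.1798, 0.3038]
tool_rot: [-0.0, 0.896, 0.445, -0.0]
contact_force: [1.2, -0.7, -0.2]
gripper_width: 1.0
grasp_force: 0.0
```

Request:
drive_tool(
  deltas=[
    {"gripper": 0, "offset": [0.036, -0.029, 0], "angular": [0, 0, 0]},
    {"gripper": 0, "offset": [0.072, -0.057, 0], "angular": [0, 0, 0]},
    {"gripper": 0, "offset": [0.108, -0.086, 0], "angular": [0, 0, 0]},
    {"gripper": 0, "offset": [0.144, -0.114, 0], "angular": [0, 0, 0]},
    {"gripper": 0, "offset": [0.18, -0.143, 0], "angular": [0, 0, 0]},
  ],
)

```text
t: 1.6
eef_pos: [0.5141, 0.0497, 0.3038]
tool_rot: [0.0, 0.896, 0.445, -0.0]
contact_force: [0.9, 0.7, 0.5]
gripper_width: 0.997
grasp_force: 0.0
```

Request:
drive_tool(
  deltas=[
    {"gripper": 0, "offset": [0.032, -0.026, 0], "angular": [0, 0, 0]},
    {"gripper": 0, "offset": [0.064, -0.051, 0], "angular": [0, 0, 0]},
    {"gripper": 0, "offset": [0.097, -0.077, 0], "angular": [0, 0, 0]},
    {"gripper": 0, "offset": [0.097, -0.077, 0], "angular": [0, 0, 0]},
    {"gripper": 0, "offset": [0.097, -0.077, 0], "angular": [0, 0, 0]},
  ],
)

```text
t: 2.1
eef_pos: [0.5114, 0.1729, 0.3035]
tool_rot: [-0.0, 0.895, 0.446, -0.0]
contact_force: [0.4, -0.9, -0.8]
gripper_width: 1.004
grasp_force: 0.0
```

Run:
```python
from h import *
o=bot.get_obs();m=optics.camera_model('wrist');a=optics.read_camera('wrist');cv2.imwrite('pics/w1.png',a)
print(o['t'],o['eef_pos'],o['tool_rot'],o['q'])
for c,z in(('green',.118),('red',.118),('blue',.142)):
    try:
        b=blob(a,c);print(c,b,onz(m,b[0],b[1],z))
    except Exception as e:print(c,e)
```

```text
2.1 [0.5114 0.1729 0.3035] [-0.0001  0.8951  0.4459 -0.0004] [-0.0552  0.2934 -0.4645  1.8541  0.1514  1.0296 -1.2275]
green (259.1541620007465, 186.56625606569614, (247, 175, 25, 24)) [0.5094 0.1731 0.118 ]
red (260.7703650850279, 255.18468307765488, (239, 235, 45, 41)) [0.4748 0.1251 0.118 ]
blue (498.14487562189055, 260.73711442786066, (482, 243, 30, 36)) [0.6225 0.0234 0.142 ]
```

View pics/w1.png

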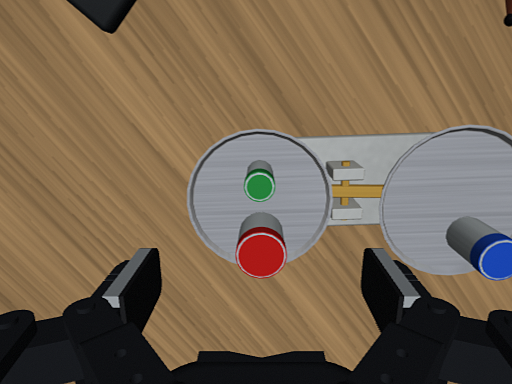

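Request:
drive_tool(
  deltas=[
    {"gripper": 0, "offset": [0, -0.001, 0.045], "angular": [0, 0, 0]},
    {"gripper": 0, "offset": [0, -0.001, 0.09], "angular": [0, 0, 0]},
    {"gripper": 0, "offset": [0, -0.001, 0.125], "angular": [0, 0, 0]},
    {"gripper": 0, "offset": [0, -0.001, 0.141], "angular": [0, 0, 0]},
    {"gripper": 100, "offset": [0, -0.001, 0.141], "angular": [0, 0, 0]},
  ],
  grip_force=25,
)

```text
t: 2.65
eef_pos: [0.5099, 0.1699, 0.1603]
tool_rot: [0.0, 0.896, 0.444, -0.003]
contact_force: [-0.1, -0.2, -0.1]
gripper_width: 0.855
grasp_force: 0.0
```

Run:
```python
from h import *
o=bot.get_obs();m=optics.camera_model('wrist');a=optics.read_camera('wrist');cv2.imwrite('pics/w2.png',a)
print(o['t'],o['eef_pos'],o['gripper_width'],o['contact_force'])
b=blob(a,'green');print(b,onz(m,b[0],b[1],.118))
```

```text
2.65 [0.5099 0.1699 0.1603] 0.8552942293041943 [-0.0555 -0.211  -0.0547]
(255.26418859343818, 274.94306000278436, (223, 240, 65, 70)) [0.5111 0.1758 0.118 ]
```

View pics/w2.png

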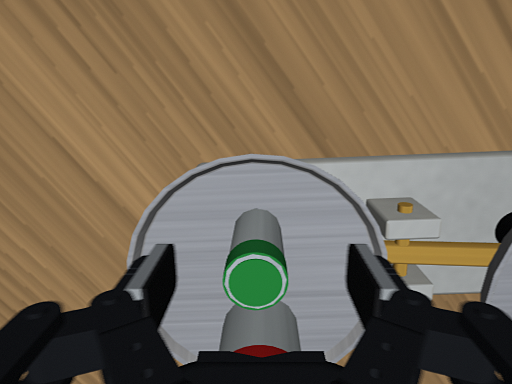

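Request:
drive_tool(
  deltas=[
    {"gripper": 100, "offset": [0, -0.001, 0], "angular": [0, 0, 0]},
    {"gripper": 100, "offset": [0, -0.001, 0], "angular": [0, 0, 0]},
  ],
)

```text
t: 2.9
eef_pos: [0.5111, 0.1731, 0.1643]
tool_rot: [0.0, 0.896, 0.444, 0.001]
contact_force: [-0.7, -0.4, 0.4]
gripper_width: 0.606
grasp_force: 0.0
```

Run:
```python
from h import *
o=bot.get_obs();m=optics.camera_model('wrist');a=optics.read_camera('wrist');cv2.imwrite('pics/w3.png',a)
print(o['t'],o['eef_pos'],o['gripper_width'],o['contact_force'],o['tool_rot'])
b=blob(a,'green');print(b,onz(m,b[0],b[1]+6,.118))
```

```text
2.9 [0.5111 0.1731 0.1643] 0.6058494975146494 [-0.7168 -0.4224  0.3697] [0.0002 0.8958 0.4444 0.0013]
(257.2779031853524, 277.8389265111613, (226, 244, 63, 68)) [0.5094 0.1737 0.118 ]
```

View pics/w3.png

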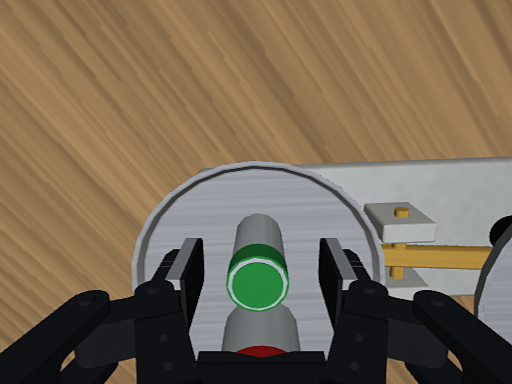

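Request:
drive_tool(
  deltas=[
    {"gripper": 140, "offset": [0, -0.001, 0.002], "angular": [0, 0, 0]},
    {"gripper": 170, "offset": [0, -0.001, 0.002], "angular": [0, 0, 0]},
    {"gripper": 200, "offset": [0, -0.001, 0.002], "angular": [0, 0, 0]},
    {"gripper": 230, "offset": [0, -0.001, 0.002], "angular": [0, 0, 0]},
    {"gripper": 230, "offset": [0, -0.001, 0.002], "angular": [0, 0, 0]},
  ],
  grip_force=25,
)

```text
t: 3.45
eef_pos: [0.5096, 0.1739, 0.1612]
tool_rot: [0.0, 0.896, 0.445, 0.0]
contact_force: [-1.9, 0.1, 4.1]
gripper_width: 0.27
grasp_force: 24.8
```

Request:
drive_tool(
  deltas=[
    {"gripper": 230, "offset": [0, 0, 0], "angular": [0, 0, 0]},
    {"gripper": 230, "offset": [0, 0, 0], "angular": [0, 0, 0]},
  ],
)

```text
t: 3.65
eef_pos: [0.5096, 0.1739, 0.1612]
tool_rot: [0.0, 0.896, 0.445, 0.0]
contact_force: [-1.1, -1.2, 5.6]
gripper_width: 0.27
grasp_force: 24.9
```

Run:
```python
from h import *
o=bot.get_obs();m=optics.camera_model('wrist');a=optics.read_camera('wrist')
M=optics.camera_model('scene');s=optics.read_camera('scene')
print(o['t'],o['eef_pos'],o['gripper_width'],o['grasp_force'],o['tool_rot'])
s=cv2.resize(s[150:310,150:390],None,fx=2,fy=2)
a[:10]=0
cv2.imwrite('pics/w4.png',np.vstack([cv2.resize(a,(480,360))[60:],s[:240]]) if 0 else a)
b=blob(a,'green');print(b,onz(m,b[0],b[1]+6,.118))
# pan 2 rim circle, w1
```

```text
3.65 [0.5096 0.1739 0.1612] 0.2704424610910988 24.86593988374807 [0.     0.8957 0.4448 0.0001]
(260.6527740432016, 288.1663529622658, (235, 265, 52, 47)) [0.5073 0.1717 0.118 ]
```

View pics/w4.png

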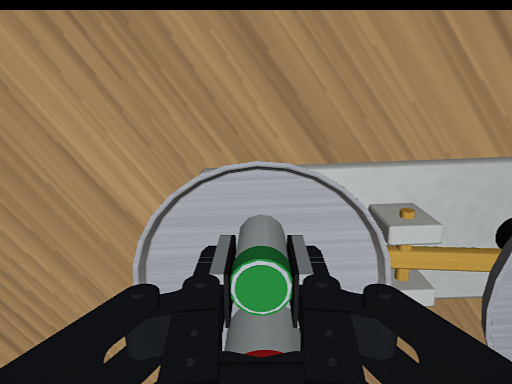

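Request:
drive_tool(
  deltas=[
    {"gripper": 230, "offset": [0, 0, -0.01], "angular": [0, 0, 0]},
    {"gripper": 230, "offset": [0, 0, -0.025], "angular": [0, 0, 0]},
    {"gripper": 230, "offset": [0, 0, -0.05], "angular": [0, 0, 0]},
    {"gripper": 230, "offset": [0, 0, -0.07], "angular": [0, 0, 0]},
    {"gripper": 230, "offset": [0, 0, -0.07], "angular": [0, 0, 0]},
  ],
)

```text
t: 4.25
eef_pos: [0.5112, 0.1746, 0.2347]
tool_rot: [0.0, 0.896, 0.445, 0.003]
contact_force: [0.9, -0.2, -0.1]
gripper_width: 0.272
grasp_force: 24.6
```

Request:
drive_tool(
  deltas=[
    {"gripper": 230, "offset": [0.001, 0.03, 0], "angular": [0, 0, 0]},
    {"gripper": 230, "offset": [0.003, 0.07, 0], "angular": [0, 0, 0]},
    {"gripper": 230, "offset": [0.005, 0.11, 0], "angular": [0, 0, 0]},
    {"gripper": 230, "offset": [0.007, 0.14, 0], "angular": [0, 0, 0]},
    {"gripper": 230, "offset": [0.007, 0.154, 0], "angular": [0, 0, 0]},
  ],
)

```text
t: 4.75
eef_pos: [0.6383, 0.0834, 0.2305]
tool_rot: [0.0, 0.896, 0.443, -0.0]
contact_force: [-0.1, 0.7, -1.1]
gripper_width: 0.272
grasp_force: 24.6
```

Request:
drive_tool(
  deltas=[
    {"gripper": 230, "offset": [0, 0, 0], "angular": [0, 0, 0]},
    {"gripper": 230, "offset": [0, 0, 0], "angular": [0, 0, 0]},
    {"gripper": 230, "offset": [0, 0, 0], "angular": [0, 0, 0]},
  ],
)

```text
t: 5.05
eef_pos: [0.635, 0.0881, 0.2309]
tool_rot: [-0.001, 0.895, 0.446, -0.0]
contact_force: [0.4, 0.3, -1.5]
gripper_width: 0.27
grasp_force: 24.6
```

Run:
```python
from h import *
o=bot.get_obs();m=optics.camera_model('wrist');a=optics.read_camera('wrist')
M=optics.camera_model('side');s=optics.read_camera('side')
print(o['t'],o['eef_pos'],o['gripper_width'],o['grasp_force'],o['contact_force'])
cv2.imwrite('pics/w5.png',np.hstack([cv2.resize(a,(400,300)),cv2.resize(s[130:355,100:400],(400,300))]))
for c in('blue','green'):
    b=blob(a,c);print(c,b,onz(m,b[0],b[1],.138))
```

```text
5.05 [0.635  0.0881 0.2309] 0.2697709827540194 24.637201965088025 [ 0.4374  0.2593 -1.5466]
blue (295.55764411027565, 334.52756892230576, (290, 322, 11, 25)) [0.6128 0.0267 0.138 ]
green (260.603307270603, 287.9972139840028, (235, 265, 52, 47)) [0.6151 0.0628 0.138 ]
```

View pics/w5.png

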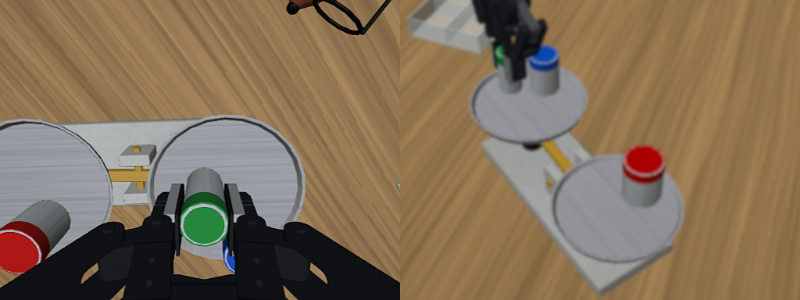

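Request:
drive_tool(
  deltas=[
    {"gripper": 230, "offset": [0, 0.004, 0.015], "angular": [0, 0, 0]},
    {"gripper": 230, "offset": [0, 0.004, 0.03], "angular": [0, 0, 0]},
    {"gripper": 230, "offset": [0, 0.004, 0.042], "angular": [0, 0, 0]},
    {"gripper": 230, "offset": [0, 0.004, 0.046], "angular": [0, 0, 0]},
    {"gripper": 230, "offset": [0, 0.004, 0.05], "angular": [0, 0, 0]},
  ],
)

```text
t: 5.65
eef_pos: [0.6393, 0.0838, 0.1799]
tool_rot: [-0.0, 0.896, 0.445, -0.001]
contact_force: [0.1, -0.4, -0.5]
gripper_width: 0.27
grasp_force: 24.6
```

Request:
drive_tool(
  deltas=[
    {"gripper": 230, "offset": [0, 0, 0.002], "angular": [0, 0, 0]},
    {"gripper": 230, "offset": [0, 0, 0.004], "angular": [0, 0, 0]},
    {"gripper": 230, "offset": [0, 0, 0.006], "angular": [0, 0, 0]},
    {"gripper": 230, "offset": [0, 0, 0.008], "angular": [0, 0, 0]},
    {"gripper": 230, "offset": [0, 0, 0.008], "angular": [0, 0, 0]},
  ],
)

```text
t: 6.15
eef_pos: [0.6397, 0.0838, 0.1729]
tool_rot: [0.0, 0.896, 0.445, 0.0]
contact_force: [0.0, -0.1, -0.2]
gripper_width: 0.271
grasp_force: 24.7
```

Request:
drive_tool(
  deltas=[
    {"gripper": 230, "offset": [0, 0, 0], "angular": [0, 0, 0]},
    {"gripper": 230, "offset": [0, 0, 0], "angular": [0, 0, 0]},
    {"gripper": 230, "offset": [0, 0, 0], "angular": [0, 0, 0]},
  ],
)

```text
t: 6.45
eef_pos: [0.6397, 0.0839, 0.173]
tool_rot: [0.0, 0.896, 0.445, 0.0]
contact_force: [-0.2, 0.3, -0.5]
gripper_width: 0.27
grasp_force: 24.7
```

Run:
```python
from h import *
o=bot.get_obs();s=optics.read_camera('side');w=optics.read_camera('wrist')
print(o['t'],o['eef_pos'],o['gripper_width'],o['grasp_force'],o['contact_force'])
cv2.imwrite('pics/w6.png',np.hstack([cv2.resize(w,(400,300)),cv2.resize(s[130:355,100:400],(400,300))]))
for c in('red',):
    b=blob(s,c,(140,150,330,340));print(c,b)
```

```text
6.45 [0.6397 0.0839 0.173 ] 0.26956756735165593 24.670689709600993 [-0.2176  0.2754 -0.5298]
red (283.1510957324106, 244.73817762399077, (270, 235, 28, 21))
```

View pics/w6.png

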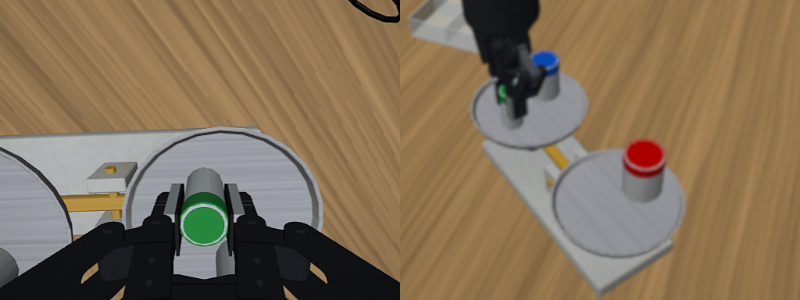

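Request:
drive_tool(
  deltas=[
    {"gripper": 165, "offset": [0, 0, 0], "angular": [0, 0, 0]},
    {"gripper": 150, "offset": [0, 0, 0], "angular": [0, 0, 0]},
    {"gripper": 120, "offset": [0, 0, 0], "angular": [0, 0, 0]},
    {"gripper": 80, "offset": [0, 0, 0], "angular": [0, 0, 0]},
    {"gripper": 80, "offset": [0, 0, 0], "angular": [0, 0, 0]},
  ],
)

```text
t: 7.05
eef_pos: [0.6396, 0.0838, 0.1729]
tool_rot: [-0.0, 0.896, 0.445, -0.0]
contact_force: [-0.7, -0.2, 0.1]
gripper_width: 0.686
grasp_force: 0.0
```

Request:
drive_tool(
  deltas=[
    {"gripper": 60, "offset": [0, 0, 0], "angular": [0, 0, 0]},
    {"gripper": 60, "offset": [0, 0, -0.02], "angular": [0, 0, 0]},
    {"gripper": 60, "offset": [0, 0, -0.06], "angular": [0, 0, 0]},
    {"gripper": 60, "offset": [0, 0, -0.1], "angular": [0, 0, 0]},
    {"gripper": 60, "offset": [0, 0, -0.13], "angular": [0, 0, 0]},
  ],
)

```text
t: 7.55
eef_pos: [0.64, 0.084, 0.3056]
tool_rot: [0.0, 0.896, 0.445, 0.001]
contact_force: [-0.1, -0.2, -0.3]
gripper_width: 0.77
grasp_force: 0.0
```

Request:
drive_tool(
  deltas=[
    {"gripper": 60, "offset": [0, 0, 0], "angular": [0, 0, 0]},
    {"gripper": 60, "offset": [0, 0, 0], "angular": [0, 0, 0]},
    {"gripper": 60, "offset": [0, 0, 0], "angular": [0, 0, 0]},
    {"gripper": 60, "offset": [0, 0, 0], "angular": [0, 0, 0]},
    {"gripper": 60, "offset": [0, 0, 0], "angular": [0, 0, 0]},
  ],
)

```text
t: 8.05
eef_pos: [0.6392, 0.0837, 0.3017]
tool_rot: [-0.0, 0.896, 0.445, -0.001]
contact_force: [-1.0, 0.2, 0.6]
gripper_width: 0.763
grasp_force: 0.0
```

Run:
```python
from h import *
B={'scene':(170,170,370,300),'side':(140,150,330,340)}
I={};M={}
for k in range(2):
  for n in B:I[n]=optics.read_camera(n);M[n]=optics.camera_model(n)
for c in R:
    try:
        b={n:blob(I[n],c,B[n]) for n in B};print(c,[b[n] for n in b],tri([ray(M[n],*b[n][:2]) for n in B]))
    except Exception as e:print(c,e)
o=bot.get_obs();m=optics.camera_model('wrist');w=optics.read_camera('wrist');print(o['t'],o['eef_pos'],o['contact_force'])
for c,z in(('green',.13),('blue',.13)):b=blob(w,c);print(c,onz(m,b[0],b[1],z),b)
s=I['side']
cv2.imwrite('pics/w7.png',np.hstack([cv2.resize(w,(400,300)),cv2.resize(s[130:355,100:400],(400,300))]))
```

```text
green [(227.025, 239.975, (221, 235, 13, 11)), (182.08333333333334, 199.70959595959593, (175, 193, 15, 15))] [0.6397 0.0825 0.1227]
blue [(207.61111111111111, 212.21241830065358, (197, 202, 22, 21)), (207.48615916955018, 177.61303344867358, (198, 169, 20, 18))] [0.6259 0.0239 0.1218]
red [(320.44177215189876, 192.5206751054852, (308, 181, 26, 25)), (283.1769739401011, 245.00622325943212, (269, 235, 29, 21))] [0.4761 0.1255 0.1269]
8.25 [0.6395 0.0838 0.3025] [ 0.0915 -0.4172 -0.0699]
green [0.6393 0.0836 0.13  ] (261.406, 190.507, (249, 178, 26, 26))
blue [0.6246 0.0227 0.13  ] (293.03579871664977, 260.1003039513678, (275, 243, 39, 36))
```

View pics/w7.png

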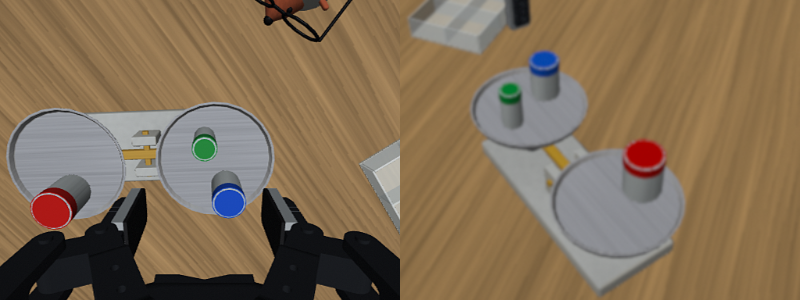

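The green tube stands upright in pan_2. Blue has dropped about 11.6 mm and red has risen about 10.7 mm from the stops, so the pans are level and the gripper is clear.

```bash
python3 -c "
from station import bot
print(bot.hand_in())"
```

```text
the job is handed in; nothing more can be done
None
```

I moved the slim green-capped tube (40 g) to the other pan and handed the job in at about 8.3 s; the last camera check showed both pans level to within about 1–2 mm, all three tubes upright and the gripper clear.

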